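# Put sample bottles away in the fitted drawer

## Task

Put away the three capped sample bottles that stand on the bench: pull the sample drawer open, lower each bottle upright into the empty front-row pocket of its own shape and size so that it stands on the pocket's floor, then push the drawer fully shut. Never let a bottle topple; leave the bottles already stored in the back row in their pockets, and do not disturb the cup, the tube rack and the beaker.

Things in the scene. Friction and masses are not known exactly. Their poses are not given: they have to be found in the camera images.
- cabinet: Low light-grey steel bench-top cabinet with one drawer, 240 deep (x) x 340 wide (y) x 150 mm high, fixed. Origin: centre of its underside, on the bench. Its front faces its own -x axis (towards the robot); it may be turned a few degrees. In the drawer lies a dark grey insert, top face 66 mm above the bench, with two rows (82 mm apart in x) of three pockets (95 mm apart in y).
- drawer (a joint): How far the drawer is out, in m: 0 = fully shut, 0.16 = end stop. It slides along the cabinet's -x axis with about 4 N of friction and stays where it is left. Lime-green front 334 mm wide, 16 mm thick; shut, its outer face is 136 mm in front of the cabinet's origin; its top edge is 138 mm above the bench. The white drawer sides reach 90 mm above the bench.
- drawer_handle (a point): Centre of the drawer's steel bar handle: a level round bar 10 mm thick and 130 mm long along y, 42 mm in front of the drawer front (held by a post at each end), 118 mm above the bench (32 mm below the cabinet's top). Axes as the cabinet's. It moves with the drawer.
- pocket_large (a point): Centre of the floor of the large round pocket of the empty front row, left (+y): 71 mm wide, 42 mm deep, through to the white drawer floor 24 mm above the bench. The front row lies 43 mm behind the inner face of the drawer front and is clear of the cabinet when the drawer is over 0.08 out. Axes as the cabinet's. It moves with the drawer, as do all pockets.
- pocket_square (a point): Centre of the floor of the square pocket in the middle of the empty front row: 57 x 57 mm, its sides along the cabinet's x and y, 42 mm deep, floor 24 mm above the bench. Axes as the cabinet's. It moves with the drawer.
- pocket_small (a point): Centre of the floor of the small round pocket of the empty front row, right (-y): 49 mm wide, 42 mm deep, floor 24 mm above the bench. Axes as the cabinet's. It moves with the drawer.
- bottle_large: Large round sample bottle standing on the bench, off-white plastic with paper label, 98 mm high: body 64 mm in diameter up to 58 mm, shoulder, neck 40 mm in diameter from 70 mm, white screw cap 46 mm in diameter from 78 to 98 mm. 0.12 to 0.24 kg. Origin: centre of its underside, z up.
- bottle_square: Square sample bottle standing on the bench, off-white plastic with two paper labels, 98 mm high: body 50 x 50 mm (sides along its x and y, rounded edges) up to 64 mm, shoulder, neck 32 mm in diameter from 72 mm, round white screw cap 38 mm in diameter from 78 to 98 mm. 0.10 to 0.20 kg. Origin: centre of its underside, z up.
- bottle_small: Small round sample bottle standing on the bench, off-white plastic with paper label, 88 mm high: body 42 mm in diameter up to 56 mm, shoulder, neck 28 mm in diameter from 64 mm, white screw cap 34 mm in diameter from 70 to 88 mm. 0.06 to 0.13 kg. Origin: centre of its underside, z up.
- stored_large: A bottle like bottle_large that already stands in the large pocket of the drawer's back row. Origin: centre of its underside.
- stored_square: A bottle like bottle_square that already stands in the square pocket of the drawer's back row. Origin: centre of its underside.
- stored_small: A bottle like bottle_small that already stands in the small pocket of the drawer's back row. Origin: centre of its underside.
- cup: Bystander: loose white plastic cup, 68 mm across the rim, 75 mm high, beyond the bottles. Origin: centre of its underside.
- tube_rack: Bystander: loose white tube rack, 200 x 90 mm, 70 mm high, with tubes in it up to 102 mm high, at the far right. Origin: centre of its underside, long side along its x.
- beaker: Bystander: loose glass beaker, 84 mm across, 100 mm high, on the left. Origin: centre of its underside.
Not all that is in view belongs to the job. Leave any purple look-alike of the bottle_square alone. Leave any pink or purple look-alike of the bottle_small alone.

How it is judged:
On the way, in this order (a step that is already met when the one before it is completed fails the run):
1. the drawer is pulled out by more than 80 mm, so that the front row is clear of the cabinet (value of joint drawer above 0.08 m), for 0.2 s.
2. with the drawer still out by over 80 mm, all three bottles are let go, upright (0.12 rad) on the floors of their own front-row pockets (underside centre within 8 mm) (value of joint drawer above 0.08 m and distance between bottle_large and pocket_large below 0.008 m and angle between each of bottle_large, bottle_square, bottle_small's own z axis and vertical below 0.12 rad and distance between bottle_square and pocket_square below 0.008 m and distance between bottle_small and pocket_small below 0.008 m and contact force between the fingers and bottle_large below 0.1 N and contact force between the fingers and bottle_square below 0.1 N and contact force between the fingers and bottle_small below 0.1 N), for 0.2 s.
At the end, for the whole second after the job is handed in: The drawer is shut to within 8 mm; each of the three bottles is at rest and upright (within 0.12 rad) in its own front-row pocket, the centre of its underside within 8 mm of the centre of the pocket's floor; the three stored bottles are back within 15 mm of where they were, upright in their pockets (value of joint drawer below 0.008 m and distance between bottle_large and pocket_large below 0.008 m and angle between each of bottle_large, bottle_square, bottle_small, stored_large, stored_square, stored_small's own z axis and vertical below 0.12 rad and distance between bottle_square and pocket_square below 0.008 m and distance between bottle_small and pocket_small below 0.008 m and linear speed of each of bottle_large, bottle_square, bottle_small below 0.02 m/s and distance of each of stored_large, stored_square, stored_small from where it was at the start of the episode below 0.015 m); the robot touches nothing.
It fails at once if a bottle topples (leans more than 0.8 rad) (angle between any of bottle_large, bottle_square, bottle_small's own z axis and vertical above 0.8 rad).
It fails at once if a stored bottle is lifted out of its pocket (height (world z) of any of stored_large, stored_square, stored_small above 0.06 m).
It fails at once if the cup, tube rack or beaker is shifted by more than 30 mm (distance of any of cup, tube_rack, beaker from where it was at the start of the episode above 0.03 m).
It also fails if it takes over 72 s, if anything falls off the work surface, if the arm or the gripper's body presses on something with over 40 N, if the wrist force passes 120 N, or if a joint passes its speed limit or range.

## Robot

A 6-joint arm with a two-finger parallel gripper is mounted at the origin on the work surface. World frame = base frame: x ahead of the robot, y to its left, z up, the work surface at z = 0. Lengths are in m, angles in rad, forces in N, time in s.
With the tool pointing down it reaches from about 0.25 to 0.775 m from the base axis. Payload 4 kg.
Tool frame: the origin (TCP) lies between the finger pads; the fingertips stand 14 mm ahead of it and the grasp point (between the pads) lies 5 mm behind it; z points along the fingers, y is the line along which they close (so a half turn about z gives the same grasp; the last joint's range is limited). The gripper opens to 94 mm and grips with 3 to 60 N. Pads are 16 mm wide; open, the fingers measure 119 mm over their backs; the gripper's body (75 mm by 177 mm) begins 78 mm behind the grasp point.
Start: joints at [1.139, 0.087, 1.371, -0, 1.684, -0.103], TCP at [0.178, 0.521, 0.22] pointing down, gripper open.
Joint ranges: [-3.1, 3.1], [-0.76, 2.03], [0.27, 2.55], [-1.08, 4.22], [0.17, 2.65], [-2.57, 2.57]. Speed limits (rad/s): [2.79, 2.79, 3.14, 3.14, 3.14, 3.14].

## Interface

Orientations are given as a unit quaternion [x, y, z, w].
In Python, from station import sensors, optics, workorder gives the robot as it stands.
- The arm moves only by the tool jog_arm, never from a script. Its argument "rows" is a list of rows, each an object with "turn": the turn, a rotation vector about the tool's x, y, z as a fraction of full scale, a list of three; "slide": the shift along the tool's x, y, z as a fraction of full scale, a list of three; "claw": the opening, from -1 (shut) to 1 (fully open). A call has 1 to 8 rows; each row shifts and turns the commanded pose from where the row before left it, along the tool's axes as they then stand; what a row does not reach is not made up. Full scale, the value 1, is 50 mm for a shift and 4 degrees for a turn. A row lasts 1/10 s, in which the tool goes at most 50 mm and 8.59 degrees, less where a joint would pass 70% of its speed; a pose out of reach is approached as far as the arm can. A call with a number of a shift or a turn outside -1 to 1 is refused whole. A call with a gripper value outside its range is refused whole. The fingers move at their own pace and stop on an object; "grip_force" is the grip in N (left out, the last holds). Time passes only in rows, so rows that do not move let the fingers close. It gives the time, the measured TCP pose, the force, the opening and the grip force at its end, in the units of the state.
- sensors.get_obs(): the state, without advancing time (a new reading comes with each control period).
- optics.get_image(name): name is "scene" or "top" or "wrist"; returns a dict with "color" (384x512x3 uint8, blue, green, red), "intrinsics" (3x3 intrinsics, pixels), "dist" ([k1, k2, p1, p2, k3] as OpenCV has them; the pictures are not rectified), "R" (3x3) and "t" (3): a world point X has camera coordinates R X + t. Camera axes: x right, y down, z forward; pixel columns grow to the right and rows downward; lengths in m; the calibration is good to about 2 mm. A picture is of the moment at which its call begins. There is no depth.
- workorder.job_done(): hands the job in; it is judged then, once.
The state is a dict: "clock": time; "joint_pos": joint angles; "dq": joint speeds; "joint_torque": joint torques, N m; "position": TCP position; "tcp_rot": TCP orientation; "force": force on the tool from outside, world axes, zero at the start; "ft_torque": the same for the moment, N m; "gripper_width": opening from 0.0 (shut) to 1.0 (fully open); "grip_force": force on a finger pad.
Only numpy, scipy, OpenCV 4.12 (cv2) and the standard library are available. Lean on these libraries where they do the work, as an engineer would, in place of code of your own. Each camera call takes 0.05 s, during which the arm holds its last target. There are 200 camera calls.

## Working session

There is one attempt and no reset: what is moved stays moved. The work goes in short steps, Python scripts to look and compute and a tool call to move; the robot and the scene stay as the last step left them, time stands still between calls to the robot, and variables do not carry over. Pictures are saved under pics/ and viewed, at most 10 in all, crops included, and the job is handed in when it is done.

Besides the shell and the picture viewer there is one more tool, called as name(argument=value, ...), one argument or row to a line, values as JSON. jog_arm: Moves the arm, as the interface text tells. Its arguments: {"type":"object","properties":{"rows":{"type":"array","items":{"type":"object","properties":{"turn":{"type":"array","items":{"type":"number","minimum":-1,"maximum":1}},"slide":{"type":"array","items":{"type":"number","minimum":-1,"maximum":1}},"claw":{"type":"number"}}}},"grip_force":{"type":"number"}},"required":["rows"]}

```bash
ls; mkdir -p pics; python3 - <<'E'
from station import sensors, optics
import cv2,numpy as np
o=sensors.get_obs()
print(o)
a=[]
for n in("scene","top"):
    i=optics.get_image(n); cv2.imwrite(f'pics/{n}0.png',i['color']); np.savez(f'{n}0.npz',**i)
    print(n,i['intrinsics'].round(1).tolist(),np.round(i['dist'],3),(-i['R'].T@i['t']).round(3)); a.append(i['color'])
cv2.imwrite('pics/both0.png',cv2.resize(np.vstack(a),(0,0),fx=.78,fy=.78))
E
```

```text
pics
{'clock': 0.0, 'joint_pos': array([ 1.13887545e+00,  8.79431023e-02,  1.37224693e+00, -3.82628615e-05,
        1.68359040e+00, -1.03104714e-01]), 'dq': array([ 0.00069322,  0.00059924, -0.00102223,  0.00017725, -0.00141841,
       -0.00047512]), 'joint_torque': array([-8.44038223e-04, -3.40204668e+01, -3.02415490e+01,  7.15673924e-02,
        3.34680732e-02, -1.52638754e-04]), 'position': array([0.17740851, 0.52005437, 0.21831437]), 'tcp_rot': array([ 1.63670430e-01,  9.86514467e-01, -1.06000633e-03, -2.70815551e-04]), 'force': array([ 0.49538186, -0.23296119,  0.55327252]), 'ft_torque': array([ 0.01131938, -0.03223982,  0.01100784]), 'grip_force': 0.0, 'gripper_width': 0.9991991220871572}
scene [[370.9, 0.0, 251.0], [0.0, 370.9, 196.2], [0.0, 0.0, 1.0]] [-0.118  0.     0.     0.     0.   ] [1.207 0.338 1.011]
top [[440.1, 0.0, 265.4], [0.0, 440.1, 192.5], [0.0, 0.0, 1.0]] [-0.01  0.    0.    0.    0.  ] [0.274 0.004 1.271]
```

View pics/scene0.png

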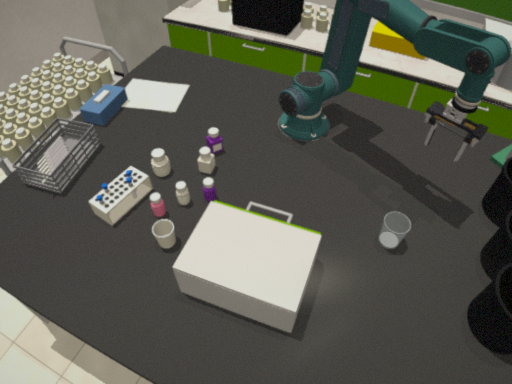

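View pics/top0.png

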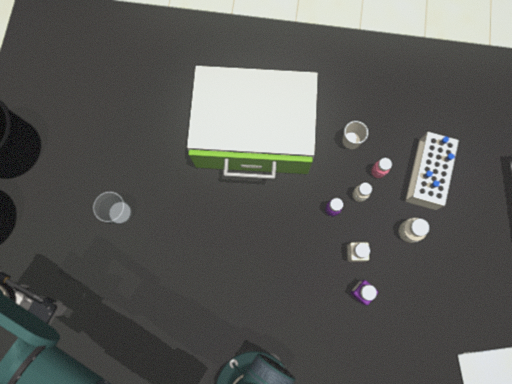

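Candidates in the top view:
- Off-white square at (359,251), with a purple square look-alike at (366,292).
- Off-white small round at (363,191), with pink (382,168) and purple (334,206) look-alikes.
- Off-white large round at (414,229).
- Cup at (355,134), rack at (435,170), beaker at (112,208).

I choose the three off-white ones. Next I measure them and check in a crop.

```bash
cat > h.py <<'E'
import numpy as np,cv2
from scipy.spatial.transform import Rotation as Ro
def ray(i,p):
    q=cv2.undistortPoints(np.array([[p]],float),i['intrinsics'],i['dist'])[0,0]
    return -i['R'].T@i['t'], i['R'].T@np.array([q[0],q[1],1])
def onz(i,p,z):
    c,d=ray(i,p); return c+d*(z-c[2])/d[2]
def proj(i,X):
    p,_=cv2.projectPoints(np.array(X,float).reshape(-1,3),cv2.Rodrigues(i['R'])[0],i['t'],i['intrinsics'],i['dist']); return p.reshape(-1,2)
def tri(i,p,j,q):
    A=[];b=[]
    for k,u in((i,p),(j,q)):
        c,d=ray(k,u); d=d/np.linalg.norm(d); M=np.eye(3)-np.outer(d,d);A.append(M);b.append(M@c)
    return np.linalg.lstsq(np.vstack(A),np.hstack(b),rcond=None)[0]
def yaw_of(q):  # angle of tool y axis in the world
    y=Ro.from_quat(q).as_matrix()[:,1]; return np.degrees(np.arctan2(y[1],y[0]))
def go(xyz,yaw=None,pos=None,q=None):
    """total slide (units of 50mm, tool axes) and z turn (units of 4deg)"""
    from station import sensors
    o=sensors.get_obs(); pos=o['position'] if pos is None else pos; q=o['tcp_rot'] if q is None else q
    R=Ro.from_quat(q); d=R.inv().apply(np.array(xyz)-pos)/.05
    y0=yaw_of(q); t=0 if yaw is None else -(((yaw-y0+90)%180)-90)/4
    tilt=np.cross(R.as_matrix()[:,2],[0,0,-1]); tl=np.degrees(R.inv().apply(tilt))/4
    print('t',round(o['clock'],2),'tcp',pos.round(4),'yaw',y0.round(2),'tilt',tl.round(3),'slide',d.round(3),'turn z',np.round(t,2))
E
python3 - <<'E'
from h import *
T=dict(np.load('top0.npz'));S=dict(np.load('scene0.npz'))
im=T['color']; 
def caps(i,seeds,r=14,th=None):
    out=[]
    g=i['color'].min(2)
    for (u,v) in seeds:
        c=g[v-r:v+r,u-r:u+r]; t=.9*np.percentile(c,97)
        n,l,s,ce=cv2.connectedComponentsWithStats((c>t).astype(np.uint8))
        k=1+np.argmax(s[1:,4]); out.append((ce[k]+[u-r,v-r],s[k]))
    return out
n=['large','square','small']
a=caps(T,[(418,226),(361,251),(365,187)]); 
b=caps(S,[(160,155),(205,152),(181,186)],10)
for k,h,A,B in zip(n,(.098,.098,.088),a,b):
    print(k,A[0].round(1),A[1],onz(T,A[0],h).round(4),'scene',B[0].round(1),B[1],onz(S,B[0],h).round(4))
# cabinet top
m=cv2.inRange(im[55:165,180:330],(190,190,190),(255,255,255))
c=max(cv2.findContours(m,0,2)[0],key=cv2.contourArea); 
p=cv2.approxPolyDP(c,6,True)[:,0]+[180,55]; print(p.tolist())
for q in p: print(onz(T,q,.15).round(4))
hsv=cv2.cvtColor(im,cv2.COLOR_BGR2HSV); 
f=lambda i,x,y,w,h:cv2.resize(i['color'][y:y+h,x:x+w],(w*4,h*4),interpolation=cv2.INTER_CUBIC)
cv2.imwrite('pics/crop1.png',np.vstack([f(T,320,120,150,90)[:, :],f(T,320,210,150,60)]))
E
```

```text
large [420.2 227. ] [  9   7  16  17 205] [ 0.4863 -0.3842  0.098 ] scene [157.2 152.4] [ 2  4 12  8 72] [ 0.4883 -0.3853  0.098 ]
square [362.7 250.3] [  9   6  14  17 167] [ 0.4038 -0.2368  0.098 ] scene [204.3 150.1] [ 5  5  9  7 47] [ 0.407  -0.2367  0.098 ]
small [365.2 188.2] [ 9 10 11 11 97] [ 0.5756 -0.2308  0.088 ] scene [180.  184.6] [ 5  6  9  7 46] [ 0.5772 -0.2323  0.088 ]
[[196, 66], [188, 147], [313, 154], [316, 73]]
[0.8455 0.2774 0.15  ]
[0.6098 0.2594 0.15  ]
[ 0.6344 -0.0731  0.15  ]
[ 0.8683 -0.0558  0.15  ]
```

View pics/crop1.png

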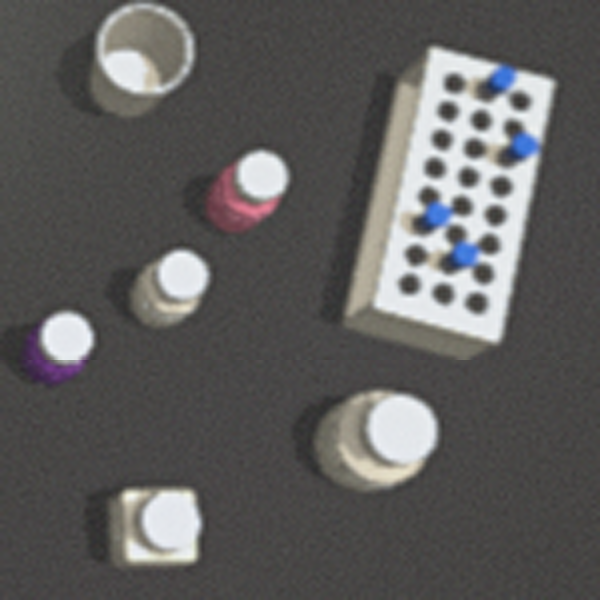

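The crop confirms the off-white small bottle, square bottle and large bottle by description. The purple and pink ones are look-alikes. The cabinet is at about (0.740, 0.102) with a yaw of about 4.3°. I'll go to the handle and hook it with closed fingers.

```bash
cat >> h.py <<'E'
C=np.array([.7395,.1020]);CY=4.3
def cab(x,y,z):
    a=np.radians(CY); return np.array([C[0]+x*np.cos(a)-y*np.sin(a),C[1]+x*np.sin(a)+y*np.cos(a),z])
E
python3 - <<'E'
from h import *
T=dict(np.load('top0.npz'))
im=T['color'].astype(int)
m=((im.min(2)>120)&(im.max(2)-im.min(2)<30)).astype(np.uint8); m[:163]=0;m[185:]=0;m[:,:215]=0;m[:,285:]=0
v,u=np.nonzero(m); print(u.min(),u.max(),v.min(),v.max())
print('handle ends',onz(T,(u.min(),v[u<u.min()+4].max()-2),.118).round(3),onz(T,(u.max(),v[u>u.max()-4].max()-2),.118).round(3),'exp',cab(-.178,.065,.118).round(3),cab(-.178,-.065,.118).round(3))
go(cab(-.155,0,.22),94.3); print(onz(T,(112,208),.05))
E
```

```text
224 275 163 178
handle ends [0.56  0.158 0.118] [0.57  0.02  0.118] exp [0.557 0.153 0.118] [0.567 0.024 0.118]
t 0.1 tcp [0.1774 0.5201 0.2184] yaw 71.16 tilt [-0.028 -0.003 -0.   ] slide [-10.489  -5.502  -0.023] turn z -5.79
[0.43389964 0.46444865 0.05      ]
```

jog_arm(
  rows=[
    {"slide": [-0.87, -0.46, 0], "claw": -1},
    {"slide": [-0.87, -0.46, 0], "claw": -1},
    {"slide": [-0.87, -0.46, 0], "claw": -1},
    {"slide": [-0.87, -0.46, 0], "claw": -1},
    {"slide": [-0.87, -0.46, 0], "claw": -1},
    {"slide": [-0.87, -0.46, 0], "claw": -1},
    {"slide": [-0.87, -0.46, 0], "claw": -1},
    {"slide": [-0.87, -0.46, 0], "claw": -1},
  ],
)

```text
schema error: expected keys turn, slide, claw
```

jog_arm(
  rows=[
    {"slide": [-0.87, -0.46, 0], "claw": -1},
    {"slide": [-0.87, -0.46, 0], "claw": -1},
    {"slide": [-0.87, -0.46, 0], "claw": -1},
    {"slide": [-0.87, -0.46, 0], "claw": -1},
  ],
)

```text
schema error: expected keys turn, slide, claw
```

jog_arm(
  rows=[
    {"turn": [0, 0, -1], "claw": -1},
    {"turn": [0, 0, -1], "claw": -1},
    {"turn": [0, 0, -1], "claw": -1},
    {"turn": [0, 0, -1], "claw": -1},
    {"turn": [0, 0, -1], "claw": -1},
    {"turn": [0, 0, -0.79], "claw": -1},
    {"slide": [0, 0, 0], "claw": -1},
  ],
)

```text
schema error: expected keys turn, slide, claw
```

```bash
python3 - <<'E'
from h import *
go(cab(-.155,0,.115),94.3)
from station import sensors
print(sensors.get_obs()['gripper_width'],sensors.get_obs()['joint_pos'].round(2))
E
```

```text
t 0.1 tcp [0.1774 0.5201 0.2184] yaw 71.16 tilt [-0.028 -0.003 -0.   ] slide [-10.49   -5.498   2.077] turn z -5.79
0.9991580584582544 [ 1.14  0.09  1.37  0.    1.68 -0.1 ]
```

All keys are needed in each row.

jog_arm(
  rows=[
    {"turn": [0, 0, 0], "slide": [-0.87, -0.46, 0], "claw": -1},
    {"turn": [0, 0, 0], "slide": [-0.87, -0.46, 0], "claw": -1},
    {"turn": [0, 0, 0], "slide": [-0.87, -0.46, 0], "claw": -1},
    {"turn": [0, 0, 0], "slide": [-0.87, -0.46, 0], "claw": -1},
    {"turn": [0, 0, 0], "slide": [-0.87, -0.46, 0], "claw": -1},
    {"turn": [0, 0, 0], "slide": [-0.87, -0.46, 0], "claw": -1},
    {"turn": [0, 0, 0], "slide": [-0.87, -0.46, 0], "claw": -1},
    {"turn": [0, 0, 0], "slide": [-0.87, -0.46, 0], "claw": -1},
  ],
)

```text
clock: 0.9
position: [0.4483, 0.2323, 0.2191]
tcp_rot: [0.164, 0.987, -0.0, -0.0]
force: [-0.1, 0.4, 0.2]
gripper_width: 0.358
grip_force: 0.0
```

jog_arm(
  rows=[
    {"turn": [0, 0, 0], "slide": [-0.87, -0.46, 0], "claw": -1},
    {"turn": [0, 0, 0], "slide": [-0.87, -0.46, 0], "claw": -1},
    {"turn": [0, 0, 0], "slide": [-0.87, -0.46, 0], "claw": -1},
    {"turn": [0, 0, 0], "slide": [-0.87, -0.46, 0], "claw": -1},
  ],
)

```text
clock: 1.3
position: [0.5834, 0.089, 0.2189]
tcp_rot: [0.164, 0.986, 0.0, -0.0]
force: [0.6, 0.8, 0.4]
gripper_width: 0.02
grip_force: 0.0
```

jog_arm(
  rows=[
    {"turn": [0, 0, -1], "slide": [0, 0, 0], "claw": -1},
    {"turn": [0, 0, -1], "slide": [0, 0, 0], "claw": -1},
    {"turn": [0, 0, -1], "slide": [0, 0, 0], "claw": -1},
    {"turn": [0, 0, -1], "slide": [0, 0, 0], "claw": -1},
    {"turn": [0, 0, -1], "slide": [0, 0, 0], "claw": -1},
    {"turn": [0, 0, -0.8], "slide": [0, 0, 0], "claw": -1},
    {"turn": [0, 0, 0], "slide": [0, 0, 0], "claw": -1},
  ],
)

```text
clock: 2.0
position: [0.5823, 0.0908, 0.2188]
tcp_rot: [-0.038, 0.999, 0.0, -0.001]
force: [0.1, -0.4, -0.5]
gripper_width: 0.006
grip_force: 0.0
```

```bash
python3 - <<'E'
from h import *
go(cab(-.155,0,.115),94.3)
from station import sensors
print(sensors.get_obs()['gripper_width'],sensors.get_obs()['joint_pos'].round(2))
E
```

```text
t 2.0 tcp [0.5823 0.0908 0.2188] yaw 94.35 tilt [ 0.001 -0.018  0.   ] slide [-0.055 -0.012  2.075] turn z 0.01
0.00640519496364047 [ 0.06  0.18  1.27  0.    1.69 -1.59]
```

jog_arm(
  rows=[
    {"turn": [0, 0, 0], "slide": [0, 0, 0.8], "claw": -1},
    {"turn": [0, 0, 0], "slide": [0, 0, 0.7], "claw": -1},
    {"turn": [0, 0, 0], "slide": [0, 0, 0.57], "claw": -1},
    {"turn": [0, 0, 0], "slide": [0.1, 0, 0], "claw": -1},
    {"turn": [0, 0, 0], "slide": [0.15, 0, 0], "claw": -1},
    {"turn": [0, 0, 0], "slide": [0.25, 0, 0], "claw": -1},
    {"turn": [0, 0, 0], "slide": [0.3, 0, 0], "claw": -1},
  ],
)

```text
clock: 2.7
position: [0.5451, 0.0879, 0.1182]
tcp_rot: [-0.038, 0.999, 0.0, 0.004]
force: [5.5, 0.9, -4.4]
gripper_width: 0.003
grip_force: 2.9
```

jog_arm(
  rows=[
    {"turn": [0, 0, 0], "slide": [0.4, 0, 0], "claw": -1},
    {"turn": [0, 0, 0], "slide": [0.4, 0, 0], "claw": -1},
    {"turn": [0, 0, 0], "slide": [0.4, 0, 0], "claw": -1},
    {"turn": [0, 0, 0], "slide": [0.4, 0, 0], "claw": -1},
    {"turn": [0, 0, 0], "slide": [0.4, 0, 0], "claw": -1},
    {"turn": [0, 0, 0], "slide": [0.25, 0, 0], "claw": -1},
    {"turn": [0, 0, 0], "slide": [0.1, 0, 0], "claw": -1},
    {"turn": [0, 0, 0], "slide": [0, 0, 0], "claw": -1},
  ],
)

```text
clock: 3.5
position: [0.4257, 0.0788, 0.1176]
tcp_rot: [-0.038, 0.999, -0.0, 0.001]
force: [0.7, 0.5, 0.4]
gripper_width: 0.006
grip_force: 0.4
```

```bash
python3 - <<'E'
from h import *
from station import optics
i=optics.get_image('top'); np.savez('top1.npz',**i); cv2.imwrite('pics/top1.png',i['color'][40:300,120:460])
go(cab(-.30,0,.115),94.3)
E
```

```text
t 3.55 tcp [0.4257 0.0787 0.1171] yaw 94.35 tilt [-0.003  0.016  0.   ] slide [-0.293 -0.007  0.043] turn z 0.01
```

View pics/top1.png

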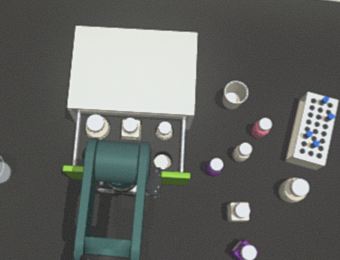

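The drawer is out by about 0.15. The front row is empty and the stored bottles stand in the back row. Next I release the hook and go above the large bottle.

jog_arm(
  rows=[
    {"turn": [0, 0, 0], "slide": [-0.1, 0, 0], "claw": -1},
    {"turn": [0, 0, 0], "slide": [0, 0, -0.8], "claw": -1},
    {"turn": [0, 0, 0], "slide": [0, 0, -0.8], "claw": 1},
    {"turn": [0, 0, 0], "slide": [0, -0.9, 0], "claw": 1},
    {"turn": [0, 0, 0], "slide": [0, -0.9, 0], "claw": 1},
    {"turn": [0, 0, 0], "slide": [0, -0.9, 0], "claw": 1},
    {"turn": [0, 0, 0], "slide": [0, -0.9, 0], "claw": 1},
    {"turn": [0, 0, 0], "slide": [0, -0.9, 0], "claw": 1},
  ],
)

```text
clock: 4.35
position: [0.4475, -0.1471, 0.1954]
tcp_rot: [-0.038, 0.999, 0.0, -0.001]
force: [0.5, -0.3, -0.0]
gripper_width: 0.479
grip_force: 0.0
```

jog_arm(
  rows=[
    {"turn": [0, 0, 0], "slide": [0, -0.9, 0], "claw": 1},
    {"turn": [0, 0, 0], "slide": [0, -0.9, 0], "claw": 1},
    {"turn": [0, 0, 0], "slide": [0, -0.9, 0], "claw": 1},
    {"turn": [0, 0, 0], "slide": [0, -0.9, 0], "claw": 1},
    {"turn": [0, 0, 0], "slide": [0, 0, 0], "claw": 1},
  ],
)

```text
clock: 4.85
position: [0.4605, -0.3296, 0.1935]
tcp_rot: [-0.035, 0.999, 0.001, -0.002]
force: [0.4, -0.1, 0.0]
gripper_width: 0.906
grip_force: 0.0
```

```bash
python3 - <<'E'
from h import *
from station import optics
i=optics.get_image('top'); np.savez('top2.npz',**i); 
w=optics.get_image('wrist'); np.savez('wrist2.npz',**w)
f=cv2.resize(i['color'][90:220,170:345],None,fx=4,fy=4,interpolation=cv2.INTER_CUBIC)[:520,:700]
w2=cv2.resize(w['color'],(0,0),fx=.2,fy=.2)
cv2.imwrite('pics/top2.png',f)
go([.487,-.385,.2],94.3)
hsv=cv2.cvtColor(i['color'],cv2.COLOR_BGR2HSV); m=cv2.inRange(hsv,(35,120,60),(60,255,255)); m[:100]=0
c=max(cv2.findContours(m,0,2)[0],key=cv2.contourArea); r=cv2.minAreaRect(c); b=cv2.boxPoints(r); print(b.round(1).tolist(),[onz(i,q,.138).round(4).tolist() for q in b])
E
```

```text
t 4.95 tcp [ 0.461  -0.3252  0.1944] yaw 94.25 tilt [ 0.045 -0.034  0.   ] slide [-0.43  -1.23  -0.117] turn z -0.01
[[181.60000610351562, 217.0], [182.3000030517578, 204.5], [310.1000061035156, 212.1999969482422], [309.3999938964844, 224.6999969482422]] [[0.4231, 0.2464, 0.138], [0.4558, 0.2501, 0.138], [0.4798, -0.0839, 0.138], [0.447, -0.0856, 0.138]]
```

View pics/top2.png

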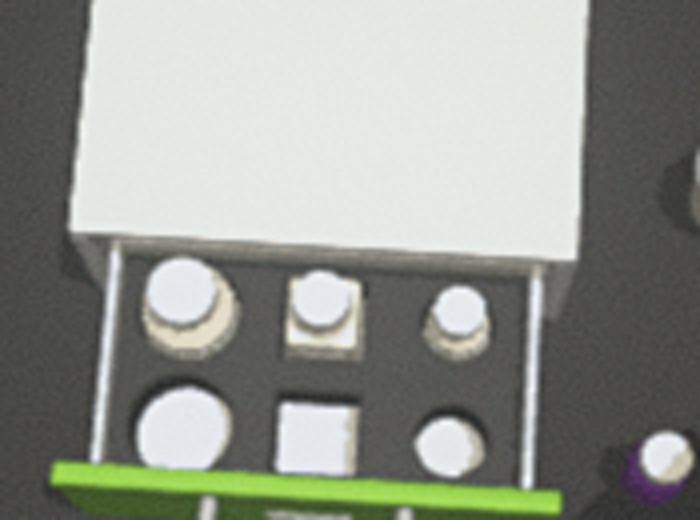

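The drawer insert shows the white pocket floors: large at about (216,197), square (249,199) and small (282,201) in full top-view pixels. Next I move above the large bottle and measure it with the wrist camera.

jog_arm(
  rows=[
    {"turn": [0, 0, 0], "slide": [-0.2, -0.6, 0], "claw": 1},
    {"turn": [0, 0, 0], "slide": [-0.23, -0.63, 0], "claw": 1},
    {"turn": [0, 0, 0], "slide": [0, 0, 0], "claw": 1},
    {"turn": [0, 0, 0], "slide": [0, 0, 0], "claw": 1},
  ],
)

```text
clock: 5.35
position: [0.4876, -0.3829, 0.1953]
tcp_rot: [-0.039, 0.999, 0.001, -0.001]
force: [-0.7, 0.3, 0.7]
gripper_width: 1.005
grip_force: 0.0
```

```bash
cat >> h.py <<'E'
def blob(i,X,r,k=.88):
    """bright blob nearest the projection of world point X, search half-size r px -> centroid, bbox"""
    u,v=proj(i,X)[0].round().astype(int); g=i['color'].min(2); x0,y0=max(u-r,0),max(v-r,0)
    c=g[y0:v+r,x0:u+r]; t=k*np.percentile(c,97)
    n,l,s,ce=cv2.connectedComponentsWithStats((c>t).astype(np.uint8)); j=1+np.argmax(s[1:,4])
    return ce[j]+[x0,y0], s[j]+[x0,y0,0,0,0]
E
python3 - <<'E'
from h import *
from station import optics
w=optics.get_image('wrist'); np.savez('wrist3.npz',**w)
T=dict(np.load('top2.npz'))
go([.4873,-.3848,.083],94.3)
print('wristcam',(-w['R'].T@w['t']).round(3),proj(w,[.487,-.385,.098]).round(0))
p,s=blob(w,[.487,-.385,.098],70); print(p.round(1),s,onz(w,p,.098).round(4))
for n,y,h,k in(('L',.095,.122,.92),('S',0,.122,.92),('s',-.095,.112,.92)):
    q=cab(.005-.15,y,h); p,s=blob(T,q,13,k); X=onz(T,p,h)
    a=np.radians(CY); e=X[:2]-C; ex=e@[np.cos(a),np.sin(a)]; ey=e@[-np.sin(a),np.cos(a)]
    f=cab(-.077-.15,y,.045); pf,sf=blob(T,f,16,.8); Xf=onz(T,pf,.024)
    e=Xf[:2]-C
    print(n,p.round(1),s,'cabframe',ex.round(4),ey.round(4),'pocket',pf.round(1),sf,e@[np.cos(a),np.sin(a)],e@[-np.sin(a),np.cos(a)])
cv2.imwrite('pics/wrist3.png',w['color'])
E
```

```text
t 5.4 tcp [ 0.4875 -0.3826  0.1958] yaw 94.45 tilt [ 0.021 -0.008  0.   ] slide [ 0.007 -0.046  2.256] turn z 0.04
wristcam [ 0.411 -0.389  0.361] [[254. 199.]]
[249.2 168.3] [222 153  65  54 840] [ 0.4622 -0.3909  0.098 ]
L [215.  162.1] [207 155  17  15 192] cabframe -0.1472 0.0952 pocket [215.4 197.3] [205 187  22  20 353] -0.22479006083785547 0.0988949673324884
S [250.2 164. ] [244 158  15  13 139] cabframe -0.1472 -0.0006 pocket [248.  199.4] [239 191  19  18 288] -0.22556951666583777 0.004138892729610328
s [284.6 167.1] [279 162  12  11 104] cabframe -0.1476 -0.0943 pocket [281.3 201.5] [274 195  15  14 152] -0.22626821228699748 -0.09214621871681528
```

View pics/wrist3.png

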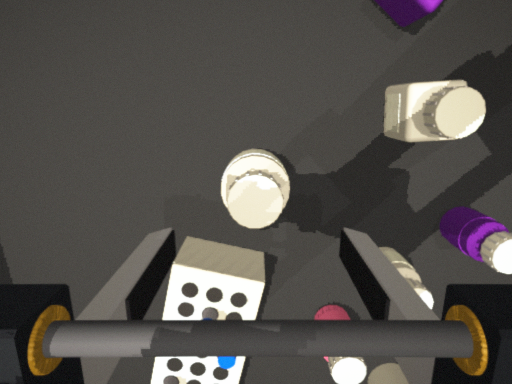

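The wrist view shows the large cap at about (255,200), against a predicted (254,199), so the estimate is within about 1 mm. I'll grasp its cap.

jog_arm(
  rows=[
    {"turn": [0, 0, 0.04], "slide": [0, -0.05, 0.8], "claw": 1},
    {"turn": [0, 0, 0], "slide": [0, 0, 0.8], "claw": 1},
    {"turn": [0, 0, 0], "slide": [0, 0, 0.66], "claw": 1},
    {"turn": [0, 0, 0], "slide": [0, 0, 0], "claw": 0},
    {"turn": [0, 0, 0], "slide": [0, 0, 0], "claw": -1},
    {"turn": [0, 0, 0], "slide": [0, 0, 0], "claw": -1},
    {"turn": [0, 0, 0], "slide": [0, 0, 0], "claw": -1},
    {"turn": [0, 0, 0], "slide": [0, 0, 0], "claw": -1},
  ],
  grip_force=20,
)

```text
clock: 6.2
position: [0.4885, -0.3875, 0.0853]
tcp_rot: [-0.037, 0.999, -0.001, 0.001]
force: [0.4, -0.3, -0.0]
gripper_width: 0.608
grip_force: 0.0
```

jog_arm(
  rows=[
    {"turn": [0, 0, 0], "slide": [0, 0, 0], "claw": -1},
    {"turn": [0, 0, 0], "slide": [0, 0, -0.2], "claw": -1},
    {"turn": [0, 0, 0], "slide": [0, 0, -0.5], "claw": -1},
    {"turn": [0, 0, 0], "slide": [0, 0, -0.8], "claw": -1},
    {"turn": [0, 0, 0], "slide": [0, 0, -0.8], "claw": -1},
    {"turn": [0, 0, 0], "slide": [0, 0, -0.8], "claw": -1},
    {"turn": [0, 0, 0], "slide": [0, 0, -0.5], "claw": -1},
    {"turn": [0, 0, 0], "slide": [0, 0, 0], "claw": -1},
  ],
)

```text
clock: 7.0
position: [0.4888, -0.3881, 0.269]
tcp_rot: [-0.037, 0.999, -0.004, 0.004]
force: [-0.4, 0.3, -1.8]
gripper_width: 0.486
grip_force: 20.0
```

```bash
python3 - <<'E'
from h import *
go(cab(-.2287,.095,.27),94.3)
E
```

```text
t 7.0 tcp [ 0.4888 -0.3881  0.269 ] yaw 94.19 tilt [-0.109  0.099 -0.   ] slide [-1.141 11.301 -0.098] turn z -0.03
```

jog_arm(
  rows=[
    {"turn": [0, 0, 0], "slide": [-0.05, 0.4, 0], "claw": -1},
    {"turn": [0, 0, 0], "slide": [-0.1, 0.8, 0], "claw": -1},
    {"turn": [0, 0, 0], "slide": [-0.1, 0.95, 0], "claw": -1},
    {"turn": [0, 0, 0], "slide": [-0.1, 0.95, 0], "claw": -1},
    {"turn": [0, 0, 0], "slide": [-0.1, 0.95, 0], "claw": -1},
    {"turn": [0, 0, 0], "slide": [-0.1, 0.95, 0], "claw": -1},
    {"turn": [0, 0, 0], "slide": [-0.1, 0.95, 0], "claw": -1},
    {"turn": [0, 0, 0], "slide": [-0.1, 0.95, 0], "claw": -1},
  ],
)

```text
clock: 7.8
position: [0.4985, -0.038, 0.2606]
tcp_rot: [-0.036, 0.999, 0.0, -0.002]
force: [1.4, 0.3, -1.2]
gripper_width: 0.483
grip_force: 20.0
```

jog_arm(
  rows=[
    {"turn": [0, 0, 0], "slide": [-0.1, 0.95, 0], "claw": -1},
    {"turn": [0, 0, 0], "slide": [-0.1, 0.95, 0], "claw": -1},
    {"turn": [0, 0, 0], "slide": [-0.1, 0.95, 0], "claw": -1},
    {"turn": [0, 0, 0], "slide": [-0.1, 0.8, 0], "claw": -1},
    {"turn": [0, 0, 0], "slide": [-0.05, 0.5, 0], "claw": -1},
    {"turn": [0, 0, 0], "slide": [0, 0.2, 0], "claw": -1},
    {"turn": [0, 0, 0], "slide": [0, 0, 0], "claw": -1},
    {"turn": [0, 0, 0], "slide": [0, 0, 0], "claw": -1},
  ],
)

```text
clock: 8.6
position: [0.506, 0.1774, 0.2621]
tcp_rot: [-0.036, 0.999, -0.001, -0.001]
force: [0.1, -0.7, -2.6]
gripper_width: 0.487
grip_force: 20.0
```

```bash
python3 - <<'E'
from h import *
from station import optics
go(cab(-.2287,.095,.27),94.3)
s=optics.get_image('scene'); w=optics.get_image('wrist'); np.savez('s4.npz',**s); np.savez('w4.npz',**w)
u,v=proj(s,cab(-.2287,.095,.22))[0].astype(int); print(u,v)
a=cv2.resize(s['color'][v-40:v+60,u-40:u+40],(480,600),interpolation=cv2.INTER_CUBIC)[:384]
a=cv2.resize(s['color'][v-50:v+50,u-37:u+38],(288,384),interpolation=cv2.INTER_CUBIC)
cv2.imwrite('pics/4.png',np.hstack([w['color'],a]))
E
```

```text
t 8.6 tcp [0.506  0.1774 0.2621] yaw 94.15 tilt [-0.017 -0.022  0.   ] slide [ 0.03   0.046 -0.159] turn z -0.04
308 182
```

View pics/4.png

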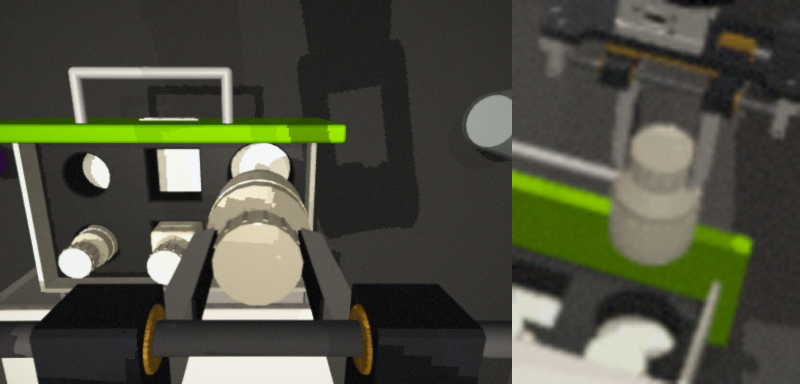

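The wrist view shows the held bottle upright, cap top at (258,262), with the pocket row visible beyond it. Next I verify the cap offset and the pocket rims numerically.

```bash
python3 - <<'E'
from h import *
w=dict(np.load('w4.npz')); 
print(w['intrinsics'][0,0])
for z in (.27,.28,.29): print(z,onz(w,(258,262),z).round(4), 'diam px',np.linalg.norm(proj(w,[.506,.1774+.023,z])-proj(w,[.506,.1774-.023,z])).round(1))
for y in(0,):
  print('sq rim .066',proj(w,[cab(-.2287+a*.0285,y+b*.0285,.066) for a,b in((-1,1),(-1,-1),(1,-1),(1,1))]).round(1).tolist())
  print('sq floor',proj(w,[cab(-.2287+a*.0285,y+b*.0285,.024) for a,b in((-1,1),(-1,-1),(1,-1),(1,1))]).round(1).tolist())
g=w['color'].astype(int).min(2)
print('row170',g[170,148:212].tolist()); print('col180',g[138:204,180].tolist())
print('handle row-ends',proj(w,[cab(-.178-.152,.065,.118),cab(-.178-.152,-.065,.118)]).round(1).tolist())
print('front outer top',proj(w,[cab(-.136-.152,.167,.138),cab(-.12-.152,.167,.138)]).round(1).tolist())
E
```

```text
338.17023123635977
0.27 [0.5089 0.1778 0.27  ] diam px 89.9
0.28 [0.5039 0.1774 0.28  ] diam px 95.2
0.29 [0.4989 0.177  0.29  ] diam px 101.2
sq rim .066 [[197.3, 147.0], [143.8, 147.1], [148.7, 198.4], [199.9, 198.2]]
sq floor [[203.3, 142.4], [155.3, 142.5], [159.2, 189.0], [205.5, 188.9]]
row170 [18, 9, 15, 8, 8, 15, 15, 12, 12, 33, 112, 169, 176, 175, 176, 177, 177, 185, 223, 244, 245, 245, 244, 244, 239, 238, 237, 237, 239, 240, 239, 240, 240, 239, 239, 240, 240, 239, 240, 240, 241, 244, 245, 245, 244, 244, 245, 245, 243, 245, 244, 226, 113, 57, 63, 62, 67, 60, 63, 65, 59, 62, 59, 62]
col180 [0, 0, 0, 0, 0, 35, 57, 58, 61, 43, 70, 196, 236, 241, 239, 240, 240, 240, 239, 240, 239, 240, 239, 240, 240, 240, 241, 240, 241, 241, 241, 240, 240, 239, 241, 241, 240, 240, 239, 238, 236, 237, 238, 238, 238, 238, 239, 238, 238, 239, 239, 238, 233, 135, 41, 23, 20, 15, 13, 15, 17, 18, 27, 33, 44, 47]
handle row-ends [[224.9, 69.9], [73.3, 69.9]]
front outer top [[345.9, 120.6], [344.6, 139.8]]
```

jog_arm(
  rows=[
    {"turn": [0, 0, 0], "slide": [0.03, 0.05, 0.2], "claw": -1},
    {"turn": [0, 0, 0], "slide": [0, 0, 0.6], "claw": -1},
    {"turn": [0, 0, 0], "slide": [0, 0, 0.6], "claw": -1},
    {"turn": [0, 0, 0], "slide": [0, 0, 0.3], "claw": -1},
    {"turn": [0, 0, 0], "slide": [0, 0, 0.1], "claw": -1},
    {"turn": [0, 0, 0], "slide": [0, 0, 0], "claw": -1},
    {"turn": [0, 0, 0], "slide": [0, 0, 0], "claw": -1},
  ],
)

```text
clock: 9.4
position: [0.5054, 0.181, 0.1746]
tcp_rot: [-0.037, 0.999, 0.0, 0.001]
force: [-0.8, 0.1, -1.8]
gripper_width: 0.486
grip_force: 20.0
```

```bash
python3 - <<'E'
from h import *
from station import optics
go(cab(-.2287,.095,.11),94.3)
w=optics.get_image('wrist'); cv2.imwrite('pics/w5.png',w['color'][90:330,150:400]); np.savez('w5.npz',**w)
E
```

```text
t 9.4 tcp [0.5054 0.181  0.1746] yaw 94.19 tilt [ 0.008  0.04  -0.   ] slide [ 0.027 -0.028  1.292] turn z -0.03
```

View pics/w5.png

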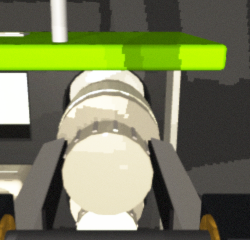

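The bottle is upright just above its pocket, which shows at about crop (105,85). I lower it slowly.

jog_arm(
  rows=[
    {"turn": [0, 0, 0], "slide": [0.02, -0.02, 0.2], "claw": -1},
    {"turn": [0, 0, 0], "slide": [0, 0, 0.2], "claw": -1},
    {"turn": [0, 0, 0], "slide": [0, 0, 0.2], "claw": -1},
    {"turn": [0, 0, 0], "slide": [0, 0, 0], "claw": -1},
  ],
)

```text
clock: 9.85
position: [0.5021, 0.1795, 0.1403]
tcp_rot: [-0.037, 0.999, -0.0, -0.002]
force: [-0.3, 0.5, -2.3]
gripper_width: 0.484
grip_force: 20.0
```

jog_arm(
  rows=[
    {"turn": [0, 0, 0], "slide": [0, 0, 0.2], "claw": -1},
    {"turn": [0, 0, 0], "slide": [0, 0, 0.2], "claw": -1},
    {"turn": [0, 0, 0], "slide": [0, 0, 0.1], "claw": -1},
    {"turn": [0, 0, 0], "slide": [0, 0, 0], "claw": -1},
  ],
)

```text
clock: 10.25
position: [0.5028, 0.1797, 0.1165]
tcp_rot: [-0.037, 0.999, -0.0, -0.001]
force: [-0.0, 0.5, -1.3]
gripper_width: 0.487
grip_force: 20.0
```

jog_arm(
  rows=[
    {"turn": [0, 0, 0], "slide": [0, 0, 0.06], "claw": -1},
    {"turn": [0, 0, 0], "slide": [0, 0, 0.03], "claw": -1},
    {"turn": [0, 0, 0], "slide": [0, 0, 0], "claw": -1},
  ],
)

```text
clock: 10.55
position: [0.5036, 0.1799, 0.1135]
tcp_rot: [-0.037, 0.999, 0.0, 0.0]
force: [0.3, 0.5, -2.0]
gripper_width: 0.484
grip_force: 20.0
```

jog_arm(
  rows=[
    {"turn": [0, 0, 0], "slide": [0, 0, 0.06], "claw": -1},
    {"turn": [0, 0, 0], "slide": [0, 0, 0], "claw": -1},
  ],
)

```text
clock: 10.75
position: [0.5034, 0.1798, 0.1102]
tcp_rot: [-0.037, 0.999, -0.0, -0.0]
force: [0.4, -0.2, -1.9]
gripper_width: 0.485
grip_force: 20.0
```

jog_arm(
  rows=[
    {"turn": [0, 0, 0], "slide": [0, 0, 0.05], "claw": -1},
    {"turn": [0, 0, 0], "slide": [0, 0, 0], "claw": -1},
  ],
)

```text
clock: 10.95
position: [0.5044, 0.1801, 0.1097]
tcp_rot: [-0.037, 0.999, 0.0, 0.001]
force: [-0.7, 0.4, 4.6]
gripper_width: 0.483
grip_force: 20.0
```

jog_arm(
  rows=[
    {"turn": [0, 0, 0], "slide": [0, 0, 0.04], "claw": -1},
    {"turn": [0, 0, 0], "slide": [0, 0, 0], "claw": -1},
  ],
)

```text
clock: 11.15
position: [0.5048, 0.1806, 0.1094]
tcp_rot: [-0.037, 0.999, 0.001, 0.002]
force: [-2.3, -0.1, 10.5]
gripper_width: 0.482
grip_force: 20.0
```

Floor contact at the expected height. I release, rise and go to the square bottle.

jog_arm(
  rows=[
    {"turn": [0, 0, 0], "slide": [0, 0, -0.05], "claw": -1},
    {"turn": [0, 0, 0], "slide": [0, 0, 0], "claw": 0.5},
    {"turn": [0, 0, 0], "slide": [0, 0, 0], "claw": 0.5},
    {"turn": [0, 0, 0], "slide": [0, 0, 0], "claw": 0.5},
    {"turn": [0, 0, 0], "slide": [0, 0, -0.3], "claw": 0.5},
    {"turn": [0, 0, 0], "slide": [0, 0, -0.8], "claw": 0.5},
    {"turn": [0, 0, 0], "slide": [0, 0, -0.8], "claw": 0.5},
    {"turn": [0, 0, 0], "slide": [0, 0, 0], "claw": 0.5},
  ],
)

```text
clock: 11.95
position: [0.5069, 0.1807, 0.2119]
tcp_rot: [-0.037, 0.999, 0.001, 0.007]
force: [-0.5, 1.0, 0.6]
gripper_width: 0.749
grip_force: 0.0
```

```bash
python3 - <<'E'
from h import *
go([.4054,-.2368,.2])
E
```

```text
t 11.95 tcp [0.5069 0.1807 0.2119] yaw 94.2 tilt [ 0.034  0.201 -0.   ] slide [ 2.64  -8.179  0.181] turn z 0
```

jog_arm(
  rows=[
    {"turn": [0, 0, 0], "slide": [0.29, -0.91, 0], "claw": 0.5},
    {"turn": [0, 0, 0], "slide": [0.29, -0.91, 0], "claw": 0.5},
    {"turn": [0, 0, 0], "slide": [0.29, -0.91, 0], "claw": 0.5},
    {"turn": [0, 0, 0], "slide": [0.29, -0.91, 0], "claw": 0.5},
    {"turn": [0, 0, 0], "slide": [0.29, -0.91, 0], "claw": 1},
    {"turn": [0, 0, 0], "slide": [0.29, -0.91, 0], "claw": 1},
    {"turn": [0, 0, 0], "slide": [0.29, -0.91, 0], "claw": 1},
    {"turn": [0, 0, 0], "slide": [0.29, -0.91, 0], "claw": 1},
  ],
)

```text
clock: 12.75
position: [0.4137, -0.1933, 0.2039]
tcp_rot: [-0.037, 0.999, -0.0, 0.0]
force: [1.0, 0.1, 0.1]
gripper_width: 0.996
grip_force: 0.0
```

jog_arm(
  rows=[
    {"turn": [0, 0, 0], "slide": [0.3, -0.9, 0], "claw": 1},
    {"turn": [0, 0, 0], "slide": [0, 0, 0], "claw": 1},
    {"turn": [0, 0, 0], "slide": [0, 0, 0], "claw": 1},
  ],
)

```text
clock: 13.05
position: [0.4025, -0.2382, 0.2033]
tcp_rot: [-0.035, 0.999, 0.001, -0.0]
force: [0.9, -0.9, 0.2]
gripper_width: 0.999
grip_force: 0.0
```

```bash
python3 - <<'E'
from h import *
from station import optics
go([.4054,-.2368,.2])
w=optics.get_image('wrist'); t=optics.get_image('top'); np.savez('w6.npz',**w); np.savez('t6.npz',**t)
print(proj(w,[.4054,-.2368,.098]).round(1))
a=cv2.resize(t['color'][140:220,180:300],(576,384),interpolation=cv2.INTER_CUBIC)
cv2.imwrite('pics/6.png',np.hstack([w['color'],a])[:, :1088]) 
u,v=proj(w,[.4054,-.2368,.098])[0].astype(int)
c=cv2.resize(w['color'][v-100:v+60,u-80:u+80],(400,400)); a=cv2.resize(t['color'][140:220,180:300],(400,267)); a=np.vstack([a,np.zeros((133,400,3),np.uint8)])
cv2.imwrite('pics/6.png',np.hstack([c,a])); print(u,v)
E
```

```text
t 13.05 tcp [ 0.4025 -0.2382  0.2033] yaw 94.04 tilt [ 0.017 -0.002  0.   ] slide [-0.061  0.023  0.066] turn z 0
[[258.3 200.4]]
258 200
```

View pics/6.png

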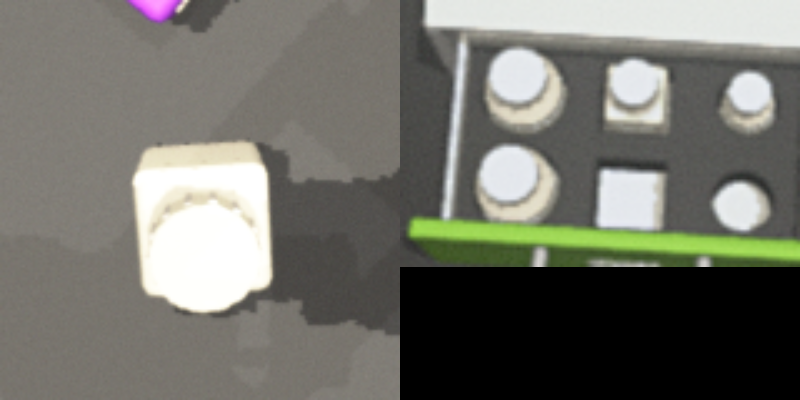

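The large bottle stands in its pocket. The square cap shows at wrist pixel (259,203), so it is at about (0.407, -0.236), with the body turned about 3° more than the tool. I turn to match, grasp the cap and lift.

jog_arm(
  rows=[
    {"turn": [0, 0, -0.8], "slide": [-0.09, 0.04, 0], "claw": 0.3},
    {"turn": [0, 0, 0], "slide": [0, 0, 0.6], "claw": 0.3},
    {"turn": [0, 0, 0], "slide": [0, 0, 0.8], "claw": 0.3},
    {"turn": [0, 0, 0], "slide": [0, 0, 0.7], "claw": 0.3},
    {"turn": [0, 0, 0], "slide": [0, 0, 0.31], "claw": 0.3},
    {"turn": [0, 0, 0], "slide": [0, 0, 0], "claw": 0.2},
    {"turn": [0, 0, 0], "slide": [0, 0, 0], "claw": -1},
    {"turn": [0, 0, 0], "slide": [0, 0, 0], "claw": -1},
  ],
)

```text
clock: 13.95
position: [0.4086, -0.2353, 0.0849]
tcp_rot: [-0.065, 0.998, -0.001, 0.001]
force: [0.2, -0.5, 0.2]
gripper_width: 0.461
grip_force: 0.0
```

jog_arm(
  rows=[
    {"turn": [0, 0, 0], "slide": [0, 0, 0], "claw": -1},
    {"turn": [0, 0, 0], "slide": [0, 0, 0], "claw": -1},
    {"turn": [0, 0, 0], "slide": [0, 0, 0], "claw": -1},
  ],
)

```text
clock: 14.25
position: [0.4085, -0.2358, 0.0848]
tcp_rot: [-0.065, 0.998, -0.001, 0.002]
force: [1.4, 1.2, 6.1]
gripper_width: 0.398
grip_force: 20.0
```

jog_arm(
  rows=[
    {"turn": [0, 0, 0], "slide": [0, 0, -0.2], "claw": -1},
    {"turn": [0, 0, 0], "slide": [0, 0, -0.6], "claw": -1},
    {"turn": [0, 0, 0], "slide": [0, 0, -0.8], "claw": -1},
    {"turn": [0, 0, 0], "slide": [0, 0, -0.9], "claw": -1},
    {"turn": [0, 0, 0], "slide": [0, 0, -0.8], "claw": -1},
    {"turn": [0, 0, 0], "slide": [0, 0, -0.4], "claw": -1},
    {"turn": [0, 0, 0.8], "slide": [0, 0, 0], "claw": -1},
    {"turn": [0, 0, 0], "slide": [0, 0, 0], "claw": -1},
  ],
)

```text
clock: 15.05
position: [0.4071, -0.2355, 0.2687]
tcp_rot: [-0.036, 0.999, -0.0, 0.0]
force: [0.9, -0.2, -1.6]
gripper_width: 0.403
grip_force: 20.0
```

```bash
python3 - <<'E'
from h import *
print(cab(-.2285,0,0)); go(cab(-.2285,0,.265),94.3)
E
```

```text
[0.5116432  0.08486736 0.        ]
t 15.05 tcp [ 0.4071 -0.2355  0.2687] yaw 94.18 tilt [-0.011  0.007  0.   ] slide [-2.552  6.238  0.071] turn z -0.03
```

jog_arm(
  rows=[
    {"turn": [0, 0, 0], "slide": [-0.16, 0.4, 0], "claw": -1},
    {"turn": [0, 0, 0], "slide": [-0.33, 0.8, 0], "claw": -1},
    {"turn": [0, 0, 0], "slide": [-0.37, 0.9, 0], "claw": -1},
    {"turn": [0, 0, 0], "slide": [-0.37, 0.9, 0], "claw": -1},
    {"turn": [0, 0, 0], "slide": [-0.37, 0.9, 0], "claw": -1},
    {"turn": [0, 0, 0], "slide": [-0.37, 0.9, 0], "claw": -1},
    {"turn": [0, 0, 0], "slide": [-0.33, 0.8, 0], "claw": -1},
    {"turn": [0, 0, 0], "slide": [-0.25, 0.6, 0], "claw": -1},
  ],
)

```text
clock: 15.85
position: [0.5113, 0.0857, 0.2665]
tcp_rot: [-0.038, 0.999, 0.0, -0.002]
force: [0.3, -0.3, -1.5]
gripper_width: 0.398
grip_force: 20.0
```

jog_arm(
  rows=[
    {"turn": [0, 0, 0], "slide": [0, 0, 0.3], "claw": -1},
    {"turn": [0, 0, 0], "slide": [0, 0, 0.6], "claw": -1},
    {"turn": [0, 0, 0], "slide": [0, 0, 0.6], "claw": -1},
    {"turn": [0, 0, 0], "slide": [0, 0, 0.3], "claw": -1},
    {"turn": [0, 0, 0], "slide": [0, 0, 0], "claw": -1},
    {"turn": [0, 0, 0], "slide": [0, 0, 0], "claw": -1},
  ],
)

```text
clock: 16.45
position: [0.5117, 0.0826, 0.1783]
tcp_rot: [-0.036, 0.999, -0.0, -0.0]
force: [0.4, 0.5, -1.5]
gripper_width: 0.399
grip_force: 20.0
```

```bash
python3 - <<'E'
from h import *
from station import optics
go(cab(-.2285,0,.115),94.3)
w=optics.get_image('wrist'); np.savez('w7.npz',**w); cv2.imwrite('pics/w7.png',w['color'][60:330,130:400])
from station import sensors
p=sensors.get_obs()['position']; print('rim',proj(w,[cab(-.2285+a*.0285,b*.0285,.066) for a,b in((-1,1),(-1,-1),(1,-1),(1,1))]).round(1).tolist(),'cap exp',proj(w,p+[0,0,.013]))
E
```

```text
t 16.45 tcp [0.5117 0.0826 0.1783] yaw 94.17 tilt [-0.002 -0.001 -0.   ] slide [-0.002  0.045  1.266] turn z -0.03
rim [[294.0, 161.6], [225.4, 161.8], [227.2, 226.2], [292.3, 226.1]] cap exp [[257.29826624 264.04770349]]
```

View pics/w7.png

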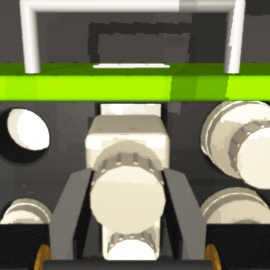

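The square bottle is held upright over the square pocket, seen at crop (130,110) behind its shoulder. I check the cap offset and pocket position numerically.

```bash
python3 - <<'E'
from h import *
w=dict(np.load('w7.npz')); g=w['color'].astype(int).min(2)
print('col258',[(v,int(g[v,258])) for v in range(150,312,3)])
print('row255',[(u,int(g[255,u])) for u in range(206,312,3)])
print('row168',[(u,int(g[168,u])) for u in range(216,306,2)])
X=np.array([.5117,.0826,.1783])
for dz in(.004,.008,.013): print(dz,proj(w,[X+[dx,dy,dz] for dx,dy in((0,0),(.019,0),(-.019,0),(0,.019),(0,-.019))]).round(1).tolist())
E
```

```text
col258 [(150, 0), (153, 0), (156, 0), (159, 0), (162, 58), (165, 244), (168, 231), (171, 230), (174, 187), (177, 121), (180, 125), (183, 123), (186, 125), (189, 121), (192, 146), (195, 227), (198, 233), (201, 166), (204, 164), (207, 163), (210, 160), (213, 139), (216, 127), (219, 125), (222, 126), (225, 144), (228, 229), (231, 226), (234, 227), (237, 229), (240, 226), (243, 205), (246, 206), (249, 203), (252, 205), (255, 207), (258, 204), (261, 201), (264, 202), (267, 201), (270, 201), (273, 202), (276, 202), (279, 197), (282, 200), (285, 202), (288, 202), (291, 198), (294, 149), (297, 137), (300, 247), (303, 253), (306, 253), (309, 253)]
row255 [(206, 105), (209, 104), (212, 108), (215, 35), (218, 24), (221, 191), (224, 201), (227, 203), (230, 203), (233, 198), (236, 203), (239, 204), (242, 203), (245, 205), (248, 204), (251, 204), (254, 205), (257, 203), (260, 203), (263, 204), (266, 205), (269, 201), (272, 204), (275, 204), (278, 202), (281, 206), (284, 205), (287, 202), (290, 205), (293, 186), (296, 9), (299, 23), (302, 106), (305, 105), (308, 104), (311, 105)]
row168 [(216, 86), (218, 88), (220, 87), (222, 88), (224, 75), (226, 37), (228, 22), (230, 81), (232, 228), (234, 229), (236, 232), (238, 232), (240, 254), (242, 254), (244, 254), (246, 254), (248, 254), (250, 254), (252, 242), (254, 232), (256, 232), (258, 231), (260, 230), (262, 230), (264, 231), (266, 231), (268, 231), (270, 231), (272, 230), (274, 219), (276, 216), (278, 216), (280, 216), (282, 218), (284, 216), (286, 216), (288, 214), (290, 141), (292, 20), (294, 25), (296, 45), (298, 76), (300, 80), (302, 86), (304, 88)]
0.004 [[257.1, 253.9], [254.6, 286.3], [259.8, 219.6], [293.3, 256.3], [220.7, 251.5]]
0.008 [[257.1, 257.3], [254.5, 290.3], [259.9, 222.3], [294.2, 259.8], [219.9, 254.8]]
0.013 [[257.1, 261.8], [254.4, 295.6], [260.0, 225.9], [295.2, 264.3], [218.8, 259.3]]
```

jog_arm(
  rows=[
    {"turn": [0, 0, 0], "slide": [-0.02, 0.06, 0.2], "claw": -1},
    {"turn": [0, 0, 0], "slide": [0, 0, 0.2], "claw": -1},
    {"turn": [0, 0, 0], "slide": [0, 0, 0.2], "claw": -1},
    {"turn": [0, 0, 0], "slide": [0, 0, 0], "claw": -1},
  ],
)

```text
clock: 16.9
position: [0.5112, 0.0862, 0.1456]
tcp_rot: [-0.037, 0.999, -0.0, -0.002]
force: [-0.0, 0.1, -1.8]
gripper_width: 0.402
grip_force: 20.0
```

jog_arm(
  rows=[
    {"turn": [0, 0, 0], "slide": [0, 0, 0.2], "claw": -1},
    {"turn": [0, 0, 0], "slide": [0, 0, 0.2], "claw": -1},
    {"turn": [0, 0, 0], "slide": [0, 0, 0.2], "claw": -1},
    {"turn": [0, 0, 0], "slide": [0, 0, 0], "claw": -1},
  ],
)

```text
clock: 17.3
position: [0.5112, 0.0862, 0.1156]
tcp_rot: [-0.037, 0.999, -0.0, -0.002]
force: [0.1, 0.7, -1.9]
gripper_width: 0.401
grip_force: 20.0
```

jog_arm(
  rows=[
    {"turn": [0, 0, 0], "slide": [0, 0, 0.1], "claw": -1},
    {"turn": [0, 0, 0], "slide": [0, 0, 0.07], "claw": -1},
    {"turn": [0, 0, 0], "slide": [0, 0, 0], "claw": -1},
  ],
)

```text
clock: 17.6
position: [0.5123, 0.0863, 0.1092]
tcp_rot: [-0.037, 0.999, 0.0, -0.0]
force: [-0.6, 0.7, -2.3]
gripper_width: 0.4
grip_force: 20.0
```

jog_arm(
  rows=[
    {"turn": [0, 0, 0], "slide": [0, 0, 0.06], "claw": -1},
    {"turn": [0, 0, 0], "slide": [0, 0, 0], "claw": -1},
  ],
)

```text
clock: 17.8
position: [0.5133, 0.0864, 0.1089]
tcp_rot: [-0.037, 0.999, 0.0, 0.001]
force: [-2.1, -0.0, 5.5]
gripper_width: 0.401
grip_force: 20.0
```

jog_arm(
  rows=[
    {"turn": [0, 0, 0], "slide": [0, 0, 0], "claw": 0.2},
    {"turn": [0, 0, 0], "slide": [0, 0, 0], "claw": 0.2},
    {"turn": [0, 0, 0], "slide": [0, 0, 0], "claw": 0.2},
    {"turn": [0, 0, 0], "slide": [0, 0, -0.3], "claw": 0.2},
    {"turn": [0, 0, 0], "slide": [0, 0, -0.8], "claw": 0.2},
    {"turn": [0, 0, 0], "slide": [0, 0, -0.8], "claw": 0.2},
    {"turn": [0, 0, 0], "slide": [0, 0, 0], "claw": 0.2},
  ],
)

```text
clock: 18.5
position: [0.5157, 0.0865, 0.2083]
tcp_rot: [-0.037, 0.999, 0.0, 0.006]
force: [0.8, 1.2, 0.9]
gripper_width: 0.596
grip_force: 0.0
```

```bash
python3 - <<'E'
from h import *
go([.5764,-.2316,.2])
E
```

```text
t 18.5 tcp [0.5157 0.0865 0.2083] yaw 94.2 tilt [-0.002  0.179 -0.   ] slide [-0.743 -6.433  0.177] turn z 0
```

jog_arm(
  rows=[
    {"turn": [0, 0, 0], "slide": [-0.08, -0.6, 0], "claw": 0.2},
    {"turn": [0, 0, 0], "slide": [-0.1, -0.95, 0], "claw": 0.2},
    {"turn": [0, 0, 0], "slide": [-0.1, -0.95, 0], "claw": 0.2},
    {"turn": [0, 0, 0], "slide": [-0.1, -0.95, 0], "claw": 0.2},
    {"turn": [0, 0, 0], "slide": [-0.1, -0.95, 0], "claw": 0.2},
    {"turn": [0, 0, 0], "slide": [-0.1, -0.9, 0], "claw": 0.2},
    {"turn": [0, 0, 0], "slide": [-0.1, -0.7, 0], "claw": 0.2},
    {"turn": [0, 0, 0], "slide": [-0.05, -0.43, 0], "claw": 0.2},
  ],
)

```text
clock: 19.3
position: [0.5721, -0.2346, 0.1996]
tcp_rot: [-0.035, 0.999, 0.0, -0.001]
force: [-0.0, 0.6, 0.6]
gripper_width: 0.601
grip_force: 0.0
```

jog_arm(
  rows=[
    {"turn": [0, 0, 0], "slide": [0, 0, 0], "claw": 0.2},
    {"turn": [0, 0, 0], "slide": [0, 0, 0], "claw": 0.2},
  ],
)

```text
clock: 19.5
position: [0.5721, -0.2314, 0.2002]
tcp_rot: [-0.036, 0.999, 0.001, -0.001]
force: [-0.0, 0.2, 0.4]
gripper_width: 0.605
grip_force: 0.0
```

```bash
python3 - <<'E'
from h import *
from station import optics
w=optics.get_image('wrist'); t=optics.get_image('top'); np.savez('w8.npz',**w); np.savez('t8.npz',**t)
go([.5764,-.2316,.075],94.3)
u,v=proj(w,[.5764,-.2316,.088])[0].round().astype(int);print(u,v)
c=w['color'][v-100:v+100,u-100:u+100]
for d in('S','L'):
    y={'S':0,'L':.095}[d]; p,s=blob(t,cab(-.2285,y,.122),13,.92); X=onz(t,p,.122)[:2]-C; a=np.radians(CY); print(d,X@[np.cos(a),np.sin(a)],X@[-np.sin(a),np.cos(a)],s)
g=w['color'].astype(int).min(2); print('col',[(k,int(g[k,u])) for k in range(v-36,v+40,3)]); print('row',[(k,int(g[v,k])) for k in range(u-42,u+43,3)])
cv2.imwrite('pics/8.png',np.hstack([cv2.resize(c,(400,400)),cv2.resize(t['color'][140:220,190:290],(400,320))[:400] if 0 else cv2.resize(t['color'][130:230,185:285],(400,400))]))
E
```

```text
t 19.6 tcp [ 0.5723 -0.2304  0.2011] yaw 94.27 tilt [ 0.015 -0.007  0.   ] slide [-0.082 -0.032  2.521] turn z -0.01
256 200
S -0.22942105428199605 0.0007122543188648005 [241 188  16  13 156]
L -0.2288200456757119 0.09582886656530089 [204 184  17  16 208]
col [(164, 103), (167, 130), (170, 111), (173, 210), (176, 203), (179, 111), (182, 112), (185, 195), (188, 197), (191, 195), (194, 197), (197, 195), (200, 194), (203, 192), (206, 192), (209, 189), (212, 168), (215, 168), (218, 166), (221, 60), (224, 30), (227, 34), (230, 55), (233, 47), (236, 52), (239, 49)]
row [(214, 54), (217, 52), (220, 53), (223, 50), (226, 51), (229, 51), (232, 49), (235, 55), (238, 160), (241, 191), (244, 191), (247, 191), (250, 189), (253, 189), (256, 194), (259, 192), (262, 194), (265, 191), (268, 192), (271, 195), (274, 189), (277, 64), (280, 31), (283, 32), (286, 31), (289, 29), (292, 31), (295, 34), (298, 33)]
```

View pics/8.png

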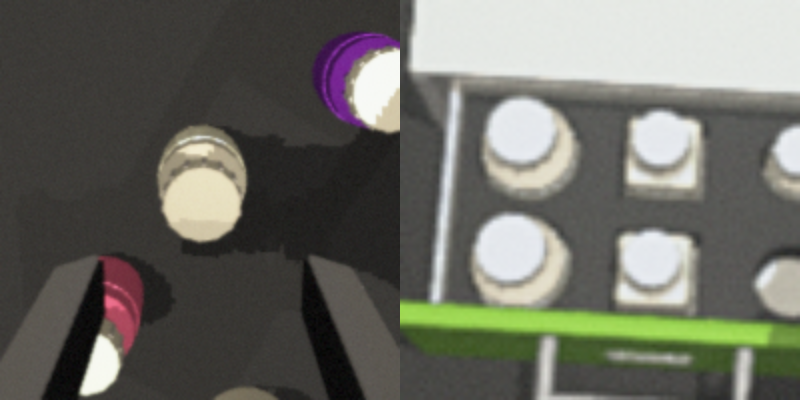

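Both bottles stand in their pockets. The small cap is centred at wrist (256.5,201.5), so about (0.577, -0.231). I grasp and lift it.

jog_arm(
  rows=[
    {"turn": [0, 0, 0], "slide": [-0.1, -0.02, 0.4], "claw": 0.2},
    {"turn": [0, 0, 0], "slide": [0, 0, 0.8], "claw": 0.2},
    {"turn": [0, 0, 0], "slide": [0, 0, 0.8], "claw": 0.2},
    {"turn": [0, 0, 0], "slide": [0, 0, 0.5], "claw": 0.2},
    {"turn": [0, 0, 0], "slide": [0, 0, 0], "claw": 0.2},
    {"turn": [0, 0, 0], "slide": [0, 0, 0], "claw": -1},
    {"turn": [0, 0, 0], "slide": [0, 0, 0], "claw": -1},
    {"turn": [0, 0, 0], "slide": [0, 0, 0], "claw": -1},
  ],
  grip_force=15,
)

```text
clock: 20.4
position: [0.579, -0.2327, 0.0793]
tcp_rot: [-0.037, 0.999, -0.001, 0.002]
force: [-0.8, -0.5, 0.6]
gripper_width: 0.382
grip_force: 0.1
```

jog_arm(
  rows=[
    {"turn": [0, 0, 0], "slide": [0, 0, 0], "claw": -1},
    {"turn": [0, 0, 0], "slide": [0, 0, 0], "claw": -1},
    {"turn": [0, 0, 0], "slide": [0, 0, 0], "claw": -1},
  ],
)

```text
clock: 20.7
position: [0.5789, -0.2327, 0.0791]
tcp_rot: [-0.037, 0.999, -0.001, 0.002]
force: [0.1, 1.1, 5.9]
gripper_width: 0.355
grip_force: 15.0
```

jog_arm(
  rows=[
    {"turn": [0, 0, 0], "slide": [0, 0, -0.2], "claw": -1},
    {"turn": [0, 0, 0], "slide": [0, 0, -0.6], "claw": -1},
    {"turn": [0, 0, 0], "slide": [0, 0, -0.8], "claw": -1},
    {"turn": [0, 0, 0], "slide": [0, 0, -0.9], "claw": -1},
    {"turn": [0, 0, 0], "slide": [0, 0, -0.8], "claw": -1},
    {"turn": [0, 0, 0], "slide": [0, 0, -0.5], "claw": -1},
    {"turn": [0, 0, 0], "slide": [0, 0, 0], "claw": -1},
  ],
)

```text
clock: 21.4
position: [0.5789, -0.2333, 0.2723]
tcp_rot: [-0.037, 0.999, -0.003, 0.004]
force: [-0.5, 0.7, -0.6]
gripper_width: 0.354
grip_force: 15.0
```

```bash
python3 - <<'E'
from h import *
print(cab(-.228,-.0945,0)); go(cab(-.228,-.0945,.265),94.3)
E
```

```text
[ 0.51922728 -0.00932914  0.        ]
t 21.4 tcp [ 0.5789 -0.2333  0.2723] yaw 94.18 tilt [-0.077  0.121 -0.   ] slide [0.864 4.555 0.115] turn z -0.03
```

jog_arm(
  rows=[
    {"turn": [0, 0, 0], "slide": [0.08, 0.4, 0], "claw": -1},
    {"turn": [0, 0, 0], "slide": [0.15, 0.8, 0], "claw": -1},
    {"turn": [0, 0, 0], "slide": [0.16, 0.85, 0], "claw": -1},
    {"turn": [0, 0, 0], "slide": [0.16, 0.85, 0], "claw": -1},
    {"turn": [0, 0, 0], "slide": [0.15, 0.8, 0], "claw": -1},
    {"turn": [0, 0, 0], "slide": [0.11, 0.6, 0], "claw": -1},
    {"turn": [0, 0, 0], "slide": [0.05, 0.25, 0], "claw": -1},
    {"turn": [0, 0, 0], "slide": [0, 0, 0.1], "claw": -1},
  ],
)

```text
clock: 22.2
position: [0.5176, -0.0076, 0.2607]
tcp_rot: [-0.038, 0.999, -0.0, -0.0]
force: [0.3, -0.8, -0.8]
gripper_width: 0.355
grip_force: 15.0
```

jog_arm(
  rows=[
    {"turn": [0, 0, 0], "slide": [0, 0, 0.3], "claw": -1},
    {"turn": [0, 0, 0], "slide": [0, 0, 0.6], "claw": -1},
    {"turn": [0, 0, 0], "slide": [0, 0, 0.6], "claw": -1},
    {"turn": [0, 0, 0], "slide": [0, 0, 0.3], "claw": -1},
    {"turn": [0, 0, 0], "slide": [0, 0, 0], "claw": -1},
    {"turn": [0, 0, 0], "slide": [0, 0, 0], "claw": -1},
  ],
)

```text
clock: 22.8
position: [0.5183, -0.0094, 0.1715]
tcp_rot: [-0.036, 0.999, -0.0, -0.0]
force: [0.1, 0.1, -0.2]
gripper_width: 0.356
grip_force: 15.0
```

```bash
python3 - <<'E'
from h import *
from station import optics,sensors
go(cab(-.228,-.0945,.11),94.3)
w=optics.get_image('wrist'); np.savez('w9.npz',**w); g=w['color'].astype(int).min(2)
X=sensors.get_obs()['position']
u,v=proj(w,X+[0,0,.009])[0].round().astype(int)
for dz in(.004,.009): print(dz,proj(w,[X+[dx,dy,dz] for dx,dy in((0,0),(.017,0),(-.017,0),(0,.017),(0,-.017))]).round(1).tolist())
print('col',[(k,int(g[k,u])) for k in range(v-60,v+50,3)]); print('row',[(k,int(g[v,k])) for k in range(u-45,u+46,3)])
print('rim',proj(w,[cab(-.228+a*.0245,-.0945+b*.0245,.066) for a,b in((-1,0),(0,1),(0,-1),(1,0))]).round(1).tolist())
r=proj(w,cab(-.228-.012,-.0945,.066))[0].round().astype(int); print(r,'pocket row',[(k,int(g[r[1],k])) for k in range(r[0]-40,r[0]+40,3)],'col',[(k,int(g[k,r[0]])) for k in range(r[1]-20,r[1]+30,2)])
E
```

```text
t 22.8 tcp [ 0.5183 -0.0094  0.1715] yaw 94.14 tilt [-0.001 -0.001  0.   ] slide [-0.019  0.     1.23 ] turn z -0.04
0.004 [[257.3, 255.9], [255.0, 285.1], [259.7, 225.2], [289.9, 258.0], [224.6, 253.8]]
0.009 [[257.3, 260.3], [255.0, 290.2], [259.8, 228.8], [290.8, 262.5], [223.7, 258.1]]
col [(200, 119), (203, 180), (206, 176), (209, 178), (212, 177), (215, 141), (218, 117), (221, 117), (224, 159), (227, 208), (230, 227), (233, 227), (236, 226), (239, 212), (242, 203), (245, 203), (248, 207), (251, 206), (254, 202), (257, 202), (260, 202), (263, 199), (266, 201), (269, 199), (272, 196), (275, 199), (278, 199), (281, 199), (284, 197), (287, 136), (290, 112), (293, 125), (296, 128), (299, 160), (302, 253), (305, 253), (308, 253)]
row [(212, 110), (215, 107), (218, 31), (221, 19), (224, 85), (227, 199), (230, 199), (233, 199), (236, 199), (239, 201), (242, 200), (245, 200), (248, 200), (251, 198), (254, 199), (257, 202), (260, 202), (263, 199), (266, 202), (269, 205), (272, 203), (275, 201), (278, 200), (281, 202), (284, 200), (287, 200), (290, 57), (293, 22), (296, 20), (299, 108), (302, 104)]
rim [[257.0, 169.1], [286.4, 197.9], [227.7, 198.1], [257.2, 225.6]]
[257 184] pocket row [(217, 49), (220, 52), (223, 53), (226, 54), (229, 49), (232, 103), (235, 222), (238, 222), (241, 201), (244, 196), (247, 150), (250, 133), (253, 127), (256, 136), (259, 130), (262, 125), (265, 115), (268, 118), (271, 142), (274, 220), (277, 223), (280, 203), (283, 96), (286, 55), (289, 55), (292, 55), (295, 56)] col [(164, 76), (166, 84), (168, 70), (170, 187), (172, 254), (174, 250), (176, 231), (178, 204), (180, 201), (182, 122), (184, 136), (186, 140), (188, 142), (190, 139), (192, 147), (194, 215), (196, 131), (198, 117), (200, 119), (202, 173), (204, 175), (206, 176), (208, 177), (210, 175), (212, 177)]
```

jog_arm(
  rows=[
    {"turn": [0, 0, 0], "slide": [-0.03, 0, 0.2], "claw": -1},
    {"turn": [0, 0, 0], "slide": [0, 0, 0.2], "claw": -1},
    {"turn": [0, 0, 0], "slide": [0, 0, 0.2], "claw": -1},
    {"turn": [0, 0, 0], "slide": [0, 0, 0], "claw": -1},
  ],
)

```text
clock: 23.25
position: [0.5181, -0.0082, 0.1391]
tcp_rot: [-0.037, 0.999, 0.0, -0.002]
force: [-0.7, -1.2, 0.0]
gripper_width: 0.356
grip_force: 15.0
```

jog_arm(
  rows=[
    {"turn": [0, 0, 0], "slide": [0, 0, 0.2], "claw": -1},
    {"turn": [0, 0, 0], "slide": [0, 0, 0.2], "claw": -1},
    {"turn": [0, 0, 0], "slide": [0, 0, 0.2], "claw": -1},
    {"turn": [0, 0, 0], "slide": [0, 0, 0], "claw": -1},
  ],
)

```text
clock: 23.65
position: [0.5182, -0.0084, 0.1092]
tcp_rot: [-0.037, 0.999, 0.0, -0.002]
force: [-0.1, -0.8, -0.7]
gripper_width: 0.355
grip_force: 15.0
```

jog_arm(
  rows=[
    {"turn": [0, 0, 0], "slide": [0, 0, 0.1], "claw": -1},
    {"turn": [0, 0, 0], "slide": [0, 0, 0.05], "claw": -1},
    {"turn": [0, 0, 0], "slide": [0, 0, 0], "claw": -1},
  ],
)

```text
clock: 23.95
position: [0.5193, -0.0084, 0.1037]
tcp_rot: [-0.037, 0.999, 0.0, -0.0]
force: [-0.4, 0.3, -1.0]
gripper_width: 0.359
grip_force: 15.0
```

jog_arm(
  rows=[
    {"turn": [0, 0, 0], "slide": [0, 0, 0.06], "claw": -1},
    {"turn": [0, 0, 0], "slide": [0, 0, 0], "claw": -1},
  ],
)

```text
clock: 24.15
position: [0.5204, -0.0082, 0.103]
tcp_rot: [-0.037, 0.999, 0.0, 0.002]
force: [-1.3, 0.7, 4.3]
gripper_width: 0.354
grip_force: 15.0
```

jog_arm(
  rows=[
    {"turn": [0, 0, 0], "slide": [0, 0, 0], "claw": 0.2},
    {"turn": [0, 0, 0], "slide": [0, 0, 0], "claw": 0.2},
    {"turn": [0, 0, 0], "slide": [0, 0, 0], "claw": 0.2},
    {"turn": [0, 0, 0], "slide": [0, 0, -0.3], "claw": 0.2},
    {"turn": [0, 0, 0], "slide": [0, 0, -0.8], "claw": 0.2},
    {"turn": [0, 0, 0], "slide": [0, 0, -0.9], "claw": 0.2},
    {"turn": [0, 0, 0], "slide": [0, 0, 0], "claw": 0.2},
  ],
)

```text
clock: 24.85
position: [0.5229, -0.009, 0.2085]
tcp_rot: [-0.037, 0.999, -0.001, 0.007]
force: [-0.1, -0.8, 0.8]
gripper_width: 0.6
grip_force: 0.0
```

```bash
python3 - <<'E'
from h import *
go(cab(-.365,0,.21),94.3)
E
```

```text
t 24.85 tcp [ 0.5229 -0.009   0.2085] yaw 94.2 tilt [-0.038  0.19   0.   ] slide [ 2.816  1.883 -0.073] turn z -0.03
```

jog_arm(
  rows=[
    {"turn": [0, 0, 0], "slide": [0.56, 0.38, 0], "claw": -1},
    {"turn": [0, 0, 0], "slide": [0.7, 0.47, 0], "claw": -1},
    {"turn": [0, 0, 0], "slide": [0.7, 0.47, 0], "claw": -1},
    {"turn": [0, 0, 0], "slide": [0.6, 0.4, 0], "claw": -1},
    {"turn": [0, 0, 0], "slide": [0.25, 0.17, 0], "claw": -1},
    {"turn": [0, 0, 0], "slide": [0, 0, 0], "claw": -1},
    {"turn": [0, 0, 0], "slide": [0, 0, 0], "claw": -1},
  ],
)

```text
clock: 25.55
position: [0.3732, 0.0752, 0.2009]
tcp_rot: [-0.037, 0.999, -0.0, 0.001]
force: [-1.1, 0.8, 0.8]
gripper_width: 0.04
grip_force: 0.0
```

```bash
python3 - <<'E'
from h import *
from station import optics
t=optics.get_image('top'); w=optics.get_image('wrist')
go(cab(-.365,0,.115),94.3)
a=np.radians(CY)
for d,y,h in(('L',.095,.122),('S',0,.122),('s',-.095,.112)):
    p,s=blob(t,cab(-.2285,y,h),13,.92); X=onz(t,p,h)[:2]-C; print(d,X@[np.cos(a),np.sin(a)],X@[-np.sin(a),np.cos(a)],s)
print('handle ends in wrist',proj(w,[cab(-.330,.065,.118),cab(-.330,-.065,.118)]).round(0).tolist())
cv2.imwrite('pics/9.png',cv2.resize(np.hstack([w['color'],t['color'][60:252,180:436].repeat(2,0).repeat(2,1)]),(800,300)))
E
```

```text
t 25.65 tcp [0.3734 0.0749 0.2008] yaw 94.15 tilt [-0.004 -0.003 -0.   ] slide [-0.042 -0.008  1.715] turn z -0.04
L -0.22611586611729356 0.09519456723663801 [204 184  17  14 178]
S -0.22915693487740169 0.00038680211722557023 [241 188  16  13 156]
s -0.23097152734975895 -0.09234473766187026 [277 192  12  11 107]
handle ends in wrist [[338.0, 249.0], [175.0, 250.0]]
```

View pics/9.png

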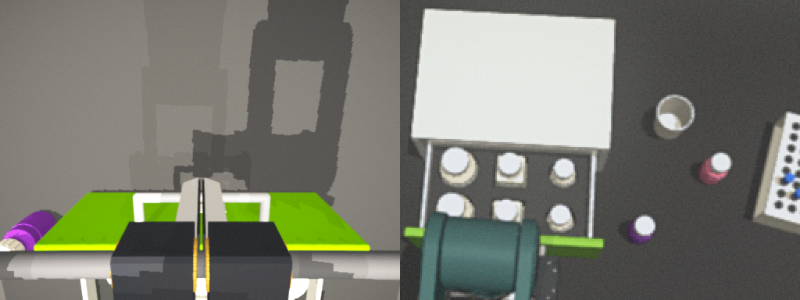

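All three bottles stand in the front-row pockets. The fingers are in front of the handle bar, which shows at wrist about (200,200) in the half-scale picture. I go down and push the drawer shut gently.

jog_arm(
  rows=[
    {"turn": [0, 0, 0], "slide": [0, 0, 0.6], "claw": -1},
    {"turn": [0, 0, 0], "slide": [0, 0, 0.7], "claw": -1},
    {"turn": [0, 0, 0], "slide": [0, 0, 0.4], "claw": -1},
    {"turn": [0, 0, 0], "slide": [-0.3, 0, 0], "claw": -1},
    {"turn": [0, 0, 0], "slide": [-0.15, 0, 0], "claw": -1},
    {"turn": [0, 0, 0], "slide": [-0.1, 0, 0], "claw": -1},
    {"turn": [0, 0, 0], "slide": [-0.1, 0, 0], "claw": -1},
    {"turn": [0, 0, 0], "slide": [-0.15, 0, 0], "claw": -1},
  ],
)

```text
clock: 26.45
position: [0.4108, 0.0776, 0.1152]
tcp_rot: [-0.036, 0.999, -0.001, -0.003]
force: [-5.2, -1.9, -1.9]
gripper_width: 0.005
grip_force: 2.5
```

jog_arm(
  rows=[
    {"turn": [0, 0, 0], "slide": [-0.2, 0, 0], "claw": -1},
    {"turn": [0, 0, 0], "slide": [-0.25, 0, 0], "claw": -1},
    {"turn": [0, 0, 0], "slide": [-0.25, 0, 0], "claw": -1},
    {"turn": [0, 0, 0], "slide": [-0.25, 0, 0], "claw": -1},
    {"turn": [0, 0, 0], "slide": [-0.25, 0, 0], "claw": -1},
    {"turn": [0, 0, 0], "slide": [-0.25, 0, 0], "claw": -1},
    {"turn": [0, 0, 0], "slide": [-0.25, 0, 0], "claw": -1},
    {"turn": [0, 0, 0], "slide": [-0.25, 0, 0], "claw": -1},
  ],
)

```text
clock: 27.25
position: [0.5084, 0.0847, 0.1152]
tcp_rot: [-0.036, 0.999, -0.001, -0.003]
force: [-4.8, -2.3, 0.2]
gripper_width: 0.004
grip_force: 2.8
```

jog_arm(
  rows=[
    {"turn": [0, 0, 0], "slide": [-0.2, 0, 0], "claw": -1},
    {"turn": [0, 0, 0], "slide": [-0.15, 0, 0], "claw": -1},
    {"turn": [0, 0, 0], "slide": [-0.1, 0, 0], "claw": -1},
    {"turn": [0, 0, 0], "slide": [-0.06, 0, 0], "claw": -1},
    {"turn": [0, 0, 0], "slide": [0, 0, 0], "claw": -1},
  ],
)

```text
clock: 27.75
position: [0.5355, 0.0876, 0.1161]
tcp_rot: [-0.037, 0.999, 0.0, 0.0]
force: [-2.8, -1.2, -2.4]
gripper_width: 0.007
grip_force: 1.2
```

```bash
python3 - <<'E'
from h import *
go(cab(-.19,0,.115),94.3)
E
```

```text
t 27.75 tcp [0.5355 0.0876 0.1161] yaw 94.2 tilt [0.008 0.013 0.   ] slide [-0.29  -0.019  0.021] turn z -0.02
```

jog_arm(
  rows=[
    {"turn": [0, 0, 0], "slide": [-0.08, 0, 0], "claw": -1},
    {"turn": [0, 0, 0], "slide": [-0.08, 0, 0], "claw": -1},
    {"turn": [0, 0, 0], "slide": [-0.06, 0, 0], "claw": -1},
    {"turn": [0, 0, 0], "slide": [0, 0, 0], "claw": -1},
  ],
)

```text
clock: 28.15
position: [0.5467, 0.0885, 0.1163]
tcp_rot: [-0.037, 0.999, 0.0, 0.001]
force: [-1.4, -0.6, -2.9]
gripper_width: 0.004
grip_force: 1.1
```

jog_arm(
  rows=[
    {"turn": [0, 0, 0], "slide": [-0.05, 0, 0], "claw": -1},
    {"turn": [0, 0, 0], "slide": [0, 0, 0], "claw": -1},
  ],
)

```text
clock: 28.35
position: [0.5489, 0.0887, 0.1163]
tcp_rot: [-0.037, 0.999, 0.0, 0.001]
force: [-2.9, 0.5, -1.7]
gripper_width: 0.006
grip_force: 1.4
```

jog_arm(
  rows=[
    {"turn": [0, 0, 0], "slide": [-0.05, 0, 0], "claw": -1},
    {"turn": [0, 0, 0], "slide": [0, 0, 0], "claw": -1},
  ],
)

```text
clock: 28.55
position: [0.5496, 0.0887, 0.1163]
tcp_rot: [-0.037, 0.999, 0.0, -0.002]
force: [-8.0, -0.6, 2.5]
gripper_width: 0.003
grip_force: 3.9
```

jog_arm(
  rows=[
    {"turn": [0, 0, 0], "slide": [-0.05, 0, 0], "claw": -1},
    {"turn": [0, 0, 0], "slide": [0, 0, 0], "claw": -1},
  ],
)

```text
clock: 28.75
position: [0.5497, 0.0887, 0.1163]
tcp_rot: [-0.037, 0.999, -0.0, -0.005]
force: [-13.5, -2.2, 6.2]
gripper_width: 0.006
grip_force: 7.1
```

jog_arm(
  rows=[
    {"turn": [0, 0, 0], "slide": [0.2, 0, 0], "claw": -1},
    {"turn": [0, 0, 0], "slide": [0.8, 0, 0], "claw": -1},
    {"turn": [0, 0, 0], "slide": [0.8, 0, -0.5], "claw": -1},
    {"turn": [0, 0, 0], "slide": [0.8, 0, -0.8], "claw": -1},
    {"turn": [0, 0, 0], "slide": [0.3, 0, -0.5], "claw": -1},
    {"turn": [0, 0, 0], "slide": [0, 0, 0], "claw": -1},
    {"turn": [0, 0, 0], "slide": [0, 0, 0], "claw": -1},
  ],
)

```text
clock: 29.45
position: [0.4149, 0.0787, 0.2026]
tcp_rot: [-0.037, 0.999, 0.0, 0.003]
force: [0.3, -0.6, -0.1]
gripper_width: 0.005
grip_force: 0.0
```

```bash
python3 - <<'E'
from h import *
from station import optics
T=dict(np.load('top0.npz'));t=optics.get_image('top')
for i in(T,t):
    hsv=cv2.cvtColor(i['color'],cv2.COLOR_BGR2HSV); m=cv2.inRange(hsv,(35,120,60),(60,255,255)); m[:100]=0; m[:,220:]=0
    c=max(cv2.findContours(m,0,2)[0],key=cv2.contourArea); print(cv2.boundingRect(c))
    print([int(x) for x in i['color'][140:176,208].min(1)])
# bystander shift
d=cv2.absdiff(T['color'],t['color']).max(2)
for n,(x,y,w,h) in dict(cup=(335,115,40,40),rack=(400,125,65,90),beaker=(90,185,45,45)).items(): print(n,np.percentile(d[y:y+h,x:x+w],98))
E
```

```text
(188, 150, 32, 18)
[228, 229, 227, 230, 228, 228, 231, 232, 226, 133, 69, 81, 83, 86, 89, 74, 57, 51, 50, 50, 57, 51, 53, 53, 52, 46, 49, 42, 62, 68, 73, 73, 72, 72, 74, 71]
(188, 150, 32, 8)
[227, 228, 228, 227, 228, 228, 227, 231, 226, 133, 73, 80, 82, 89, 84, 80, 59, 55, 53, 51, 53, 48, 53, 46, 51, 49, 52, 49, 58, 72, 74, 76, 64, 61, 60, 68]
cup 9.0
rack 9.0
beaker 9.0
```

The drawer front is back at its starting pixels, the arm is clear and the bystanders haven't moved. Handing in.

```bash
python3 -c "
from station import workorder; print(workorder.job_done())"
```

```text
the job is handed in; nothing more can be done
None
```

The job is handed in, result not reported: all three bottles went upright into their own front-row pockets, the drawer is shut back to its starting position, and the cup, tube rack and beaker did not move, but I viewed 12 pictures, two over the limit of 10.

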